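# Turn a blind spacer hole-up at the welding bench

## Task

Lift the lid off the round parts dish by its knob and set it down flat on the bench, without dropping it. Take out the square steel spacer, find which end has the blind hole, turn it hole-up, and touch its lower end down on the tip of the upright feeler pin to make sure that this end is solid. Finish while holding the spacer in the gripper, hole straight up and still, its lower end at least 15 cm above the bench and touching nothing but the fingers; leave the other things on the bench where they are.

Things in the scene. Friction and masses are not known exactly. Their poses are not given: they have to be found in the camera images.
- dish: Round open dark steel parts dish, fixed to the bench: outside diameter 166 mm, wall 3 mm, height 44 mm, floor 4 mm thick. Origin: centre of its underside, on the bench; z up.
- lid: Loose aluminium lid on the dish, 0.2 kg: a 174 mm disc 3 mm thick resting on the rim, with a 152 mm plug 5 mm deep under it, loose in the mouth. On top a black round knob (28 mm wide, 24 mm tall) on a thin neck; knob top 44 mm above the origin. Origin: centre of the plug's underside (39 mm above the bench on the dish, 0 when flat on the bench); z is the lid's upward axis.
- lid_knob (a point): Centre of the lid's knob, on the lid's axis 32 mm above the lid's origin, 12 mm below the knob's top and 12 mm above its underside.
- spacer: Steel blind spacer: square bar 30 x 30 mm, 66 mm long, 0.25 to 0.5 kg, lying on its side on the dish floor under the lid, either way round. A hole 18 mm wide, 35 mm deep opens in the middle of one end; the other end is solid; from the sides the ends look alike. Origin: centre of the side it lies on at the start; z away from that side; x along the length towards the hole end.
- spacer_hole (a point): Centre of the spacer's hole mouth, at the x = +33 mm end, on the bar's centre line (15 mm above the side it lies on).
- spacer_solid (a point): Centre of the spacer's solid end face, at the x = -33 mm end, on the bar's centre line.
- pin: Feeler pin, fixed to the bench: an upright steel pin, 12 mm diameter, on a round foot 60 mm wide and 12 mm high; 70 mm tall in all. It would slide into the spacer's hole, but stops against the solid end. Origin: centre of the foot's underside, on the bench.
- pin_tip (a point): Centre of the feeler pin's flat tip, 70 mm above the bench.
- wrench: Bystander: steel wrench lying on the bench beyond the dish. Leave alone.
- flashlight: Bystander: black flashlight, 34 mm wide, standing 120 mm tall; origin under its foot. Leave alone.
- torch_stand: Bystander: yellow forked torch stand, foot 70 x 60 mm, 120 mm tall; origin under its foot. Leave alone.
- chill_bar: Bystander: copper bar 24 x 70 x 12 mm lying on the bench near the robot; origin under its centre. Leave alone.
Not all that is in view belongs to the job. Of the things that look like the lid, the larger one is meant. There is more than one size of the pin; the one meant has the size given above.

How it is judged:
By the outcome, as a careful person would: the job done as asked, in the order asked, and still so for the second after the job is handed in, while the arm keeps its last pose, push and grip.
It also fails if it takes over 51 s, if anything falls off the work surface, if the arm or the gripper's body presses on something with over 40 N, if the wrist force passes 120 N, or if a joint passes its speed limit or range.

## Robot

A 6-joint arm with a two-finger parallel gripper is mounted at the origin on the work surface. World frame = base frame: x ahead of the robot, y to its left, z up, the work surface at z = 0. Lengths are in mm, angles in rad, forces in N, time in s.
With the tool pointing down it reaches from about 350 to 775 mm from the base axis. Payload 7.3 kg.
Tool frame: the origin (TCP) lies midway between the tips of the shut fingers; the grasp point (between the pads) lies 19 mm behind it; z points along the fingers, y is the line along which they close (so a half turn about z gives the same grasp; the last joint's range is limited). The gripper opens to 92 mm and grips with 3 to 60 N. Pads are 19 mm wide; open, the fingers measure 130 mm over their backs; the gripper's body (75 mm by 190 mm) begins 47 mm behind the grasp point.
Start: joints at [-1.425, 0.342, 1.524, -0, 1.275, -0.146], TCP at [151.053, -502.824, 188.341] pointing down, gripper open.
Joint ranges: [-2.53, 2.53], [-0.77, 2.02], [0.04, 2.7], [-1, 4.14], [0.28, 2.66], [-3.11, 3.11]. Speed limits (rad/s): [2.57, 2.57, 3.14, 3.14, 3.14, 3.14].

## Interface

Orientations are given as [roll, pitch, yaw] about the fixed x, y, z axes, in that order (R = Rz(yaw) Ry(pitch) Rx(roll)).
In Python, from plant import bot gives the robot as it stands.
- The arm moves only by the tool jog_arm, never from a script. Its arguments are lists of equal length, an entry for each row: "dp": the shift along the tool's x, y, z in m, a list of three; "twist": the turn about the tool's z in degrees. A call has 1 to 10 rows; each row shifts and turns the commanded pose from where the row before left it, along the tool's axes as they then stand; what a row does not reach is not made up. A row lasts 1/8 s, in which the tool goes at most 62.5 mm and 10.7 degrees, less where a joint would pass 70% of its speed; a pose out of reach is approached as far as the arm can. A call is refused whole if a number of a shift passes 0.0625 or a number of a turn 10.7, either way. A call with a gripper value outside its range is refused whole. "jaw" is the finger opening in m, from 0 to 0.0918, set as the call begins (left out, the last holds). The fingers move at their own pace and stop on an object; the grip force is fixed at half the most. Time passes only in rows, so rows that do not move let the fingers close. It gives the time, the measured TCP pose, the force, the opening and the grip force at its end, in the units of the state.
- bot.get_obs(): the state, without advancing time (a new reading comes with each control period).
- bot.capture(name): name is "side" or "top" or "wrist"; returns the picture (384x512x3 uint8, blue, green, red); there is no depth.
- bot.camera_params(name): a dict with "fx", "fy", "cx", "cy" (pixels), "R" (3x3) and "t" (3): a world point X has camera coordinates R X + t. Camera axes: x right, y down, z forward; pixel columns grow to the right and rows downward; lengths in mm; the calibration is good to about 2 mm. A picture is of the moment at which its call begins: read the wrist's pose just before it. camera_params takes no time and is no camera call; for the wrist camera it gives the pose at the moment of the call.
- bot.close_job(): hands the job in; it is judged then, once.
Trained networks look in the newest picture that a camera, given by its name, has taken for a name from the list of things; names that differ only in an ending like _2 or _b are one class to them, and where a whole thing is asked for, a point or a joint stands for the part that bears it (a point fixed in the world has none). Each returns a list of dicts, best first, with "confidence" (0 to 1); they miss things now and then, are a little off and sometimes report something else, mostly with a low value. They report only what shows in the picture. A call takes as long as a camera call. They do not tell look-alikes from the thing itself.
- bot.find_in(camera, label): "bbox" ([centre column, centre row, width, height] in pixels, round what is visible of it).
- bot.masks_of(camera, label): "pixels" (384x512 bool, what is visible of it) and "bbox" ([centre column, centre row, width, height] in pixels, round what is visible of it).
The state is a dict: "time": time; "joint_positions": joint angles; "dq": joint speeds; "tau": joint torques, N m; "tool_pos": TCP position; "tcp_rot": TCP orientation; "contact_force": force on the tool from outside, world axes, zero at the start; "moment": the same for the moment, N m; "grip_width": finger opening in mm; "finger_force": force on a finger pad.
Only numpy, scipy, OpenCV 4.12 (cv2) and the standard library are available. Lean on these libraries where they do the work, as an engineer would, in place of code of your own. Each camera call takes 0.05 s, during which the arm holds its last target. There are 200 camera calls.

## Working session

There is one attempt and no reset: what is moved stays moved. The work goes in short steps, Python scripts to look and compute and a tool call to move; the robot and the scene stay as the last step left them, time stands still between calls to the robot, and variables do not carry over. Pictures are saved under pics/ and viewed, at most 10 in all, crops included, and the job is handed in when it is done.

Besides the shell and the picture viewer there is one more tool, called after ">>>" as name(argument=value, ...), one argument or row to a line, values as JSON. jog_arm: Moves the arm, as the interface text tells. Its arguments: {"type":"object","properties":{"dp":{"type":"array"},"twist":{"type":"array"},"jaw":{"type":"number"}},"required":["dp","twist"]}

```bash
mkdir -p pics; ls; cat > h.py <<'E'
import numpy as np, cv2
from plant import bot
def ray(cam,u,v,P=None):
    P=P or bot.camera_params(cam);R=np.array(P["R"]);t=np.array(P["t"]).ravel()
    return -R.T@t, R.T@np.array([(u-P["cx"])/P["fx"],(v-P["cy"])/P["fy"],1])
def at_z(cam,u,v,z,P=None):
    c,d=ray(cam,u,v,P); return c+d*(z-c[2])/d[2]
def proj(cam,X,P=None):
    P=P or bot.camera_params(cam); p=np.array(P["R"])@np.array(X,float)+np.array(P["t"]).ravel()
    return np.array([P["fx"]*p[0]/p[2]+P["cx"],P["fy"]*p[1]/p[2]+P["cy"]])
E
python3 - <<'E'
from h import *
a=bot.capture("top");b=bot.capture("side")
cv2.imwrite("pics/top.png",a);cv2.imwrite("pics/side.png",b)
for c in("top","side"):
    P=bot.camera_params(c);print(c,-np.array(P["R"]).T@np.array(P["t"]).ravel())
    for l in("lid","lid_knob","dish","pin","flashlight","torch_stand","wrench","chill_bar"):
        print(l,[(np.round(r["bbox"]).astype(int).tolist(),round(r["confidence"],2)) for r in bot.find_in(c,l)[:4]])
print(bot.get_obs())
E
```

```text
pics
top [ 456.52962535  -26.16347942 1233.38112774]
lid [([160, 286, 53, 49], 0.92), ([179, 199, 72, 68], 0.75)]
lid_knob [([160, 284, 54, 51], 0.97), ([181, 200, 68, 70], 0.56)]
dish []
pin [([301, 182, 25, 21], 0.83), ([337, 181, 16, 13], 0.58)]
flashlight [([375, 139, 22, 15], 0.66)]
torch_stand [([112, 135, 34, 36], 0.72)]
wrench [([231, 117, 30, 70], 0.97), ([180, 201, 69, 68], 0.56)]
chill_bar [([256, 259, 27, 14], 0.71)]
side [ 398.88327416 -828.05919856  869.9676671 ]
lid [([254, 156, 62, 41], 0.77), ([174, 164, 43, 32], 0.57)]
lid_knob [([174, 164, 45, 28], 0.97), ([253, 156, 66, 42], 0.85)]
dish [([254, 177, 57, 22], 0.87), ([203, 221, 11, 28], 0.56)]
pin [([302, 282, 19, 26], 0.84), ([291, 247, 28, 30], 0.63)]
flashlight [([362, 296, 27, 43], 0.97)]
torch_stand [([298, 111, 29, 46], 0.8)]
wrench [([342, 188, 68, 25], 0.7)]
chill_bar [([201, 221, 13, 27], 0.7)]
{'time': 0.9, 'joint_positions': array([-1.42500551e+00,  3.41986151e-01,  1.52408419e+00, -3.73964532e-06,
        1.27540175e+00, -1.46008931e-01]), 'dq': array([ 0.00121423,  0.00126387,  0.00078575,  0.00175842,  0.000186  ,
       -0.00073326]), 'tau': array([-9.10763847e-04, -4.31122041e+01, -2.44479203e+01,  7.18664308e-02,
        4.83963022e-02, -9.44570928e-06]), 'tool_pos': array([ 151.05010631, -502.83248583,  188.35323075]), 'tcp_rot': array([3.14147389e+00, 2.10804112e-05, 2.91800836e-01]), 'contact_force': array([ 0.30346593, -0.17679285,  0.21681775]), 'moment': array([-0.00246573, -0.00643985, -0.00853221]), 'finger_force': 0.0, 'grip_width': 91.80167145428734}
```

```bash
python3 - <<'E'
from h import *
a=cv2.imread("pics/top.png")[90:330,80:400];b=cv2.imread("pics/side.png")[70:330,140:400]
a=cv2.resize(a,(400,300),interpolation=3);b=cv2.resize(b,(400,400),interpolation=3)
cv2.imwrite("pics/both.png",np.hstack([cv2.copyMakeBorder(a,0,100,0,0,0),b]))
for n,u,v,z in(("lid",179,199.5,47),("knob",180,200,71),("lid2",160,286,30),("pinL",301,182,70),("pinS",337,181,60),("flash",375,139,120),("torch",112,135,60),("wrench",231,117,5),("chill",256,259,12)):
    print(n,at_z("top",u,v,z).round())
for n,u,v,z in(("lid",254,152,50),("lid2",174,164,30),("pinA",302,270,70),("pinB",291,233,70)):
    print(n,at_z("side",u,v,z).round())
E
```

```text
lid [509. 172.  47.]
knob [507. 165.  71.]
lid2 [293. 221.  30.]
pinL [ 550. -131.   70.]
pinS [ 553. -221.   60.]
flash [ 647. -302.  120.]
torch [670. 339.  60.]
wrench [727.  44.   5.]
chill [358. -20.  12.]
lid [517. 174.  50.]
lid2 [302. 182.  30.]
pinA [ 561. -244.   70.]
pinB [ 557. -142.   70.]
```

View pics/both.png

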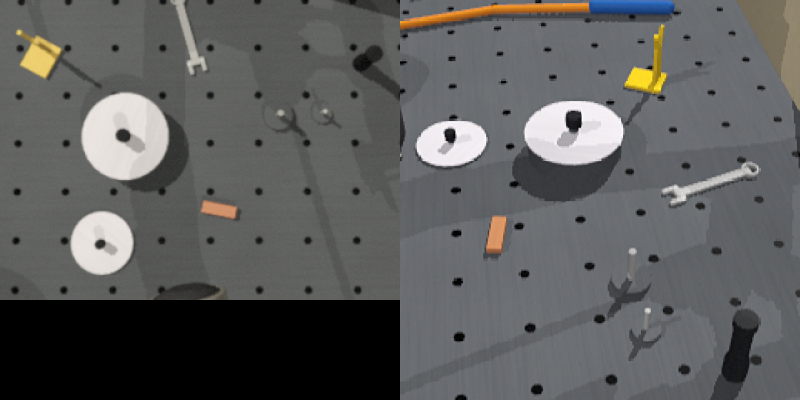

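Lids: the large one at top px (179,199) and side px (254,156), and a small look-alike at top (160,286) and side (174,164). Pins: the tall one at top (301,182) and side (291,247), and a short one at top (337,181) and side (302,282). I choose the large lid at about (509,170) and the tall pin at about (553,-137). I'll move over the lid and check it close up with the wrist camera.

>>> jog_arm(
  dp=[
    [0,0,-0.04],
    [0,0,-0.04],
    [0.028,-0.055,0],
    [0.028,-0.055,0],
    [0.028,-0.055,0],
    [0.028,-0.055,0],
    [0.028,-0.055,0],
    [0.028,-0.055,0],
    [0.028,-0.055,0],
    [0.028,-0.055,0],
  ],
  twist=[8.4,8.3,0,0,0,0,0,0,0,0],
)

```text
time: 2.15
tool_pos: [375.5, -60.9, 268.7]
tcp_rot: [3.141, -0.001, 0.0]
contact_force: [2.0, -0.6, 0.9]
grip_width: 91.8
finger_force: 0.0
```

>>> jog_arm(
  dp=[
    [0.028,-0.055,0],
    [0.028,-0.055,0],
    [0.028,-0.055,0],
    [0,0,0],
    [0,0,0],
  ],
  twist=[0,0,0,0,0],
)

```text
time: 2.78
tool_pos: [458.5, 102.1, 268.0]
tcp_rot: [3.141, 0.001, 0.001]
contact_force: [-1.2, 0.2, -0.8]
grip_width: 91.6
finger_force: 0.0
```

```bash
python3 - <<'E'
from h import *
o=bot.get_obs();P=bot.camera_params("wrist")
a=bot.capture("wrist");cv2.imwrite("pics/w1.png",a)
c,d=ray("wrist",P["cx"],P["cy"],P);print(o["time"],o["tool_pos"],o["tcp_rot"],"cam",c,d)
for l in("lid","lid_knob","dish"):
    for r in bot.masks_of("wrist",l)[:2]:
        print(l,np.round(r["bbox"]),r["confidence"],at_z("wrist",*r["bbox"][:2],47,P).round(1),at_z("wrist",*r["bbox"][:2],71,P).round(1))
E
```

```text
2.775 [458.47151857 102.14699344 268.04388026] [3.14097172e+00 8.22455918e-04 1.22246054e-03] cam [526.56217297 102.01699009 464.17224087] [-2.60400953e-01 -5.04795617e-04 -9.65500435e-01]
lid [200. 113. 143. 143.] 0.85 [514.9 167.5  47. ] [515.6 163.8  71. ]
lid [185. 262.  63.  76.] 0.73 [317.1 195.8  47. ] [329.2 190.4  71. ]
lid_knob [201. 113. 149. 150.] 0.69 [514.9 166.9  47. ] [515.6 163.2  71. ]
lid_knob [185. 264.  62.  76.] 0.61 [314.3 196.1  47. ] [326.5 190.7  71. ]
```

View pics/w1.png

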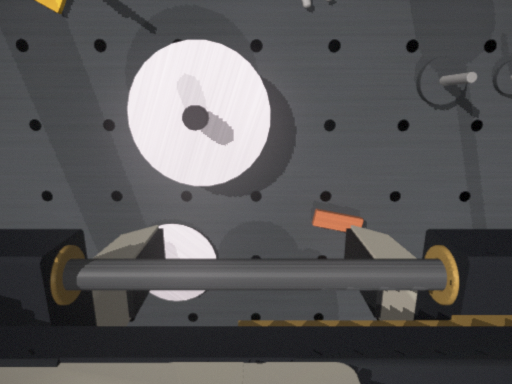

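The wrist view shows the big lid centred at about (199,113) with its knob top at (195,117). The small lid is at (180,262), and the pin tip at (472,77) is on a 60 mm foot.

```bash
cat >> h.py <<'E'
def centre_of(mask):
    n,l,s,c=cv2.connectedComponentsWithStats(mask.astype(np.uint8))
    return s,c
E
python3 - <<'E'
from h import *
a=cv2.imread("pics/w1.png");P=bot.camera_params("wrist")
g=cv2.cvtColor(a,cv2.COLOR_BGR2GRAY)
cs,_=cv2.findContours((g>120).astype(np.uint8),cv2.RETR_EXTERNAL,cv2.CHAIN_APPROX_NONE)
for c in cs:
    if cv2.contourArea(c)>8000:
        # fit circle on plane z=47
        q=np.array([at_z("wrist",u,v,47,P)[:2] for u,v in c[:,0]])
        A=np.c_[2*q,np.ones(len(q))];s=np.linalg.lstsq(A,(q**2).sum(1),rcond=None)[0]
        print("lid",s[:2],"dia",2*np.sqrt(s[2]+s[:2]@s[:2]))
k=np.zeros_like(g);k[95:140,175:215]=g[95:140,175:215]<75
s,c=centre_of(k)
for i in range(1,len(s)):
    if s[i][4]>50: print("knob",s[i],c[i],at_z("wrist",*c[i],83,P),at_z("wrist",*c[i],78,P))
print("pin",at_z("wrist",472,77,70,P))
for X in([550,-131,70],[557,-140,70]): print(proj("wrist",X,P),proj("top",X),proj("side",X))
for cam,x0,x1,y0,y1 in(("top",285,320,165,200),("side",280,310,225,265)):
    t=cv2.imread(f"pics/{cam}.png")[y0:y1,x0:x1].max(2);u=np.argwhere(t>np.sort(t.ravel())[-25]);print(cam,u.mean(0)[::-1]+[x0,y0],u.min(0)[::-1]+[x0,y0])
E
```

```text
lid [511.59366038 168.56564359] dia 173.64976496554678
pin [ 554.99102436 -142.03963315   70.        ]
[461.38441156  81.72417273] [300.85425585 182.03226195] [286.82308736 229.82764263]
[470.46893755  75.0971863 ] [304.49552963 179.17900724] [290.69450274 232.48923697]
top [303.83333333 179.95833333] [301 178]
side [290.66666667 235.        ] [288 231]
```

>>> jog_arm(
  dp=[
    [0.0265,-0.0333,0],
    [0.0265,-0.0332,0],
    [0,0,0.05],
    [0,0,0.05],
    [0,0,0.05],
    [0,0,0.03],
    [0,0,0.02],
    [0,0,0.01],
    [0,0,0.005],
    [0,0,0],
  ],
  twist=[0,0,0,0,0,0,0,0,0,0],
)

```text
time: 4.22
tool_pos: [512.2, 168.6, 53.7]
tcp_rot: [-3.142, -0.001, -0.0]
contact_force: [0.5, 0.0, -0.3]
grip_width: 91.8
finger_force: 0.0
```

>>> jog_arm(
  dp=[
    [0,0,0],
    [0,0,0],
    [0,0,0],
    [0,0,0],
    [0,0,0],
    [0,0,0],
  ],
  twist=[0,0,0,0,0,0],
  jaw=0.02,
)

```text
time: 4.97
tool_pos: [511.8, 168.8, 53.2]
tcp_rot: [3.141, 0.0, 0.0]
contact_force: [-1.0, 0.8, 1.7]
grip_width: 36.3
finger_force: 0.0
```

>>> jog_arm(
  dp=[
    [0,0,0],
    [0,0,0],
    [0,0,0],
  ],
  twist=[0,0,0],
  jaw=0.0,
)

```text
time: 5.35
tool_pos: [511.8, 168.8, 53.3]
tcp_rot: [3.142, -0.0, 0.0]
contact_force: [-0.0, -0.0, -0.6]
grip_width: 6.5
finger_force: 0.0
```

>>> jog_arm(
  dp=[
    [0,0,-0.005],
    [0,0,-0.01],
    [0,0,-0.015],
    [0,0,-0.02],
    [0,0,-0.02],
    [0,0,0],
  ],
  twist=[0,0,0,0,0,0],
)

```text
time: 6.1
tool_pos: [513.2, 169.1, 125.6]
tcp_rot: [-3.141, -0.005, 0.0]
contact_force: [0.3, -0.7, -0.2]
grip_width: 0.3
finger_force: 0.0
```

```bash
python3 - <<'E'
from h import *
a=bot.capture("wrist");b=bot.capture("side")
cv2.imwrite("pics/w2.png",np.hstack([cv2.resize(a,(400,300)),cv2.resize(b[100:250,150:350],(400,300))]))
cv2.imwrite("pics/w2raw.png",a)
for r in bot.masks_of("side","lid")[:2]: print(np.round(r["bbox"]),r["confidence"])
E
```

```text
[253. 156.  66.  43.] 0.89
```

View pics/w2.png

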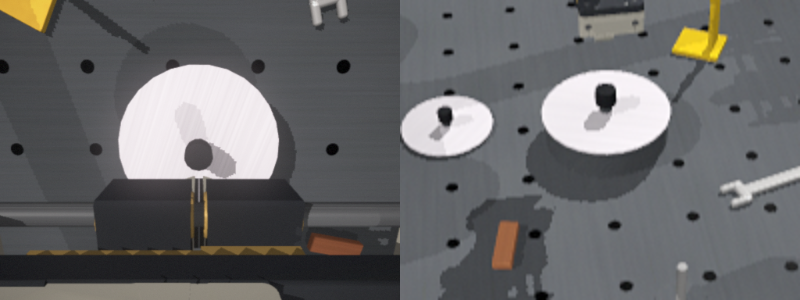

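```bash
python3 - <<'E'
from h import *
o=bot.get_obs();print(o["tool_pos"],o["joint_positions"])
t=o["tool_pos"]
for c in("wrist","side","top"): print(c,"tcp",proj(c,t),"knobtop",proj(c,[511.6,168.6,83]))
a=cv2.imread("pics/w2raw.png");P=bot.camera_params("wrist");c,d=ray("wrist",P["cx"],P["cy"]);print(c,d)
g=cv2.cvtColor(a,cv2.COLOR_BGR2GRAY)
k=np.zeros_like(g);k[165:230,225:285]=g[165:230,225:285]<75
s,cc=centre_of(k)
for i in range(1,len(s)):
    if s[i][4]>50: print("knob",s[i],cc[i],at_z("wrist",*cc[i],83,P))
cs,_=cv2.findContours((g[:228]>130).astype(np.uint8),cv2.RETR_EXTERNAL,cv2.CHAIN_APPROX_NONE)
c=max(cs,key=cv2.contourArea)[:,0];c=c[(c[:,1]<220)]
for z in(30,47,70):
    q=np.array([at_z("wrist",u,v,z,P)[:2] for u,v in c]);A=np.c_[2*q,np.ones(len(q))];s=np.linalg.lstsq(A,(q**2).sum(1),rcond=None)[0]
    print("lid",z,s[:2],"dia",2*np.sqrt(s[2]+s[:2]@s[:2]))
E
```

```text
[511.396314   168.7280233  122.85537719] [ 1.76384606e-01  4.27742646e-01  1.58428953e+00 -7.85010038e-05
  1.13039529e+00  1.74683713e+00]
wrist tcp [253.81698475 217.42855511] knobtop [254.07742749 199.27938103]
side tcp [251.41621984 131.51111124] knobtop [251.85795358 143.80337   ]
top tcp [174.981599   197.04686979] knobtop [177.90709316 197.76532807]
[579.47302609 168.45533524 318.99495155] [-2.60396382e-01  9.02010864e-05 -9.65501795e-01]
knob [240 200  31  17 277] [256.46931408 209.24187726] [503.94807234 166.82824625  83.        ]
lid 30 [505.27707726 169.10547718] dia 181.81564709140972
lid 47 [509.64162108 169.06723287] dia 171.120422195836
lid 70 [515.54659213 169.01549056] dia 156.65041204298996
```

```bash
python3 - <<'E'
from h import *
b=bot.capture("side");a=bot.capture("wrist")
A=cv2.resize(b[80:180,200:300],(400,400),interpolation=3);t=proj("side",bot.get_obs()["tool_pos"])
cv2.circle(A,tuple(int(x) for x in (t-[200,80])*4),3,(0,0,255),-1)
B=cv2.resize(a[180:330,180:330],(400,400),interpolation=3);t=proj("wrist",bot.get_obs()["tool_pos"])
cv2.circle(B,tuple(int(x) for x in (t-180)*2.667),3,(0,0,255),-1)
cv2.imwrite("pics/w3.png",np.hstack([A,B]))
E
```

```text
(no output)
```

View pics/w3.png

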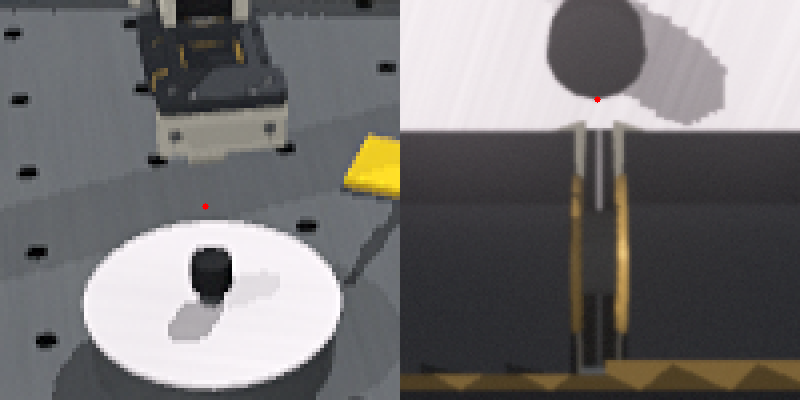

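```bash
python3 - <<'E'
from h import *
t=bot.get_obs()["tool_pos"]
for dz in(0,19,30,40,50,66,80,100): print(dz,proj("side",t+[0,0,dz]).round(1),proj("wrist",t+[0,0,dz]).round(1), proj("side",t+[37,-60,dz]).round(1))
E
```

```text
0 [251.4 131.6] [253.9 217.4] [269.2 144.6]
19 [251.2 125.6] [253.8 228.5] [269.3 138.5]
30 [251.1 122. ] [253.8 236. ] [269.3 134.9]
40 [251.  118.8] [253.8 243.6] [269.3 131.6]
50 [250.9 115.4] [253.7 252.2] [269.3 128.3]
66 [250.7 110.1] [253.7 268.3] [269.3 122.8]
80 [250.6 105.3] [253.6 285.5] [269.3 118. ]
100 [250.4  98.3] [253.5 317.3] [269.3 110.9]
```

```bash
python3 - <<'E'
from h import *
t=bot.get_obs()["tool_pos"];print(bot.camera_params("wrist")["fx"])
for x in(0,9.5):
  for dz in(0,10,20,30,40,50): print(x,dz,proj("wrist",t+[x,46,dz]).round(0),proj("wrist",t+[x,3,dz]).round(0))
E
```

```text
335.20386137776507
0 0 [179. 217.] [249. 217.]
0 10 [176. 223.] [249. 223.]
0 20 [172. 229.] [248. 229.]
0 30 [167. 236.] [248. 236.]
0 40 [162. 244.] [248. 244.]
0 50 [157. 252.] [247. 252.]
9.5 0 [179. 203.] [249. 203.]
9.5 10 [175. 208.] [249. 208.]
9.5 20 [171. 213.] [248. 213.]
9.5 30 [166. 219.] [248. 219.]
9.5 40 [161. 226.] [248. 226.]
9.5 50 [155. 233.] [247. 233.]
```

The shut finger tips show about 38 mm above the reported TCP in the side view (row 120 against 131). The wrist view agrees. The first close therefore passed above the knob and the lid didn't move. I'll reopen and go correspondingly lower, watching the force.

>>> jog_arm(
  dp=[
    [0,0,0],
    [0,0,0],
    [0,0,0],
    [0,0,0],
    [0,0,0.01],
    [0,0,0.025],
    [0,0,0.025],
    [0,0,0.02],
    [0,0,0.012],
    [0,0,0.008],
  ],
  twist=[0,0,0,0,0,0,0,0,0,0],
  jaw=0.06,
)

```text
time: 7.6
tool_pos: [511.7, 168.8, 22.6]
tcp_rot: [3.141, 0.0, 0.0]
contact_force: [-0.8, 0.0, 0.1]
grip_width: 59.9
finger_force: 0.0
```

```bash
python3 - <<'E'
from h import *
print(bot.get_obs()["tool_pos"])
b=bot.capture("side")
A=cv2.resize(b[80:180,200:300],(600,600),interpolation=3);t=proj("side",bot.get_obs()["tool_pos"])
cv2.imwrite("pics/w4.png",A)
E
```

```text
[511.71499122 168.76866505  22.59281201]
```

View pics/w4.png

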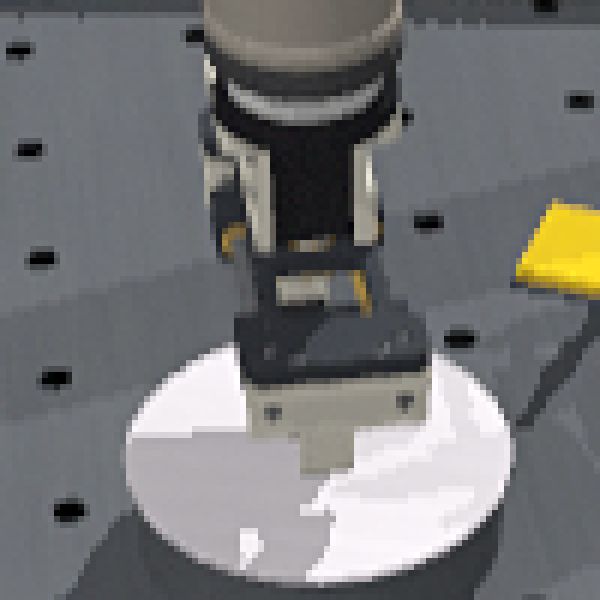

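The near finger tip is at about side px (254.7,158.3), straddling the knob above the lid.

```bash
python3 - <<'E'
from h import *
c,d=ray("side",254.7,158.3)
for y in(138,130,124): print(y,(c+d*(y-c[1])/d[1]).round(1))
E
```

```text
138 [514.5 138.   58.4]
130 [513.6 130.   65.1]
124 [512.8 124.   70.2]
```

>>> jog_arm(
  dp=[
    [0,0,0.004],
    [0,0,0.003],
    [0,0,0],
  ],
  twist=[0,0,0],
)

```text
time: 8.02
tool_pos: [511.9, 168.8, 16.4]
tcp_rot: [3.142, -0.0, 0.0]
contact_force: [0.0, 0.0, 0.7]
grip_width: 60.3
finger_force: 0.0
```

>>> jog_arm(
  dp=[
    [0,0,0],
    [0,0,0],
    [0,0,0],
    [0,0,0],
    [0,0,0],
    [0,0,0],
  ],
  twist=[0,0,0,0,0,0],
  jaw=0.0,
)

```text
time: 8.78
tool_pos: [511.9, 168.8, 16.4]
tcp_rot: [3.142, -0.0, 0.0]
contact_force: [0.8, 0.5, 1.3]
grip_width: 27.2
finger_force: 30.0
```

>>> jog_arm(
  dp=[
    [0,0,-0.005],
    [0,0,-0.01],
    [0,0,-0.02],
    [0,0,-0.025],
    [-0.004,0.014,-0.02],
    [-0.01,0.03,0],
    [-0.014,0.044,0],
    [-0.014,0.044,0],
    [-0.014,0.044,0],
    [-0.014,0.044,0],
  ],
  twist=[0,0,0,0,0,0,0,0,0,0],
)

```text
time: 10.02
tool_pos: [441.5, -52.6, 97.0]
tcp_rot: [3.141, -0.001, 0.001]
contact_force: [2.1, -1.9, -2.2]
grip_width: 27.2
finger_force: 30.0
```

>>> jog_arm(
  dp=[
    [-0.014,0.044,0],
    [-0.014,0.044,0.01],
    [-0.01,0.03,0.015],
    [-0.004,0.01,0.015],
    [0,0,0.015],
    [0,0,0.015],
    [0,0,0.015],
    [0,0,0.01],
    [0,0,0.01],
    [0,0,0],
  ],
  twist=[0,0,0,0,0,0,0,0,0,0],
)

```text
time: 11.28
tool_pos: [399.7, -179.1, -9.1]
tcp_rot: [-3.141, 0.001, 0.0]
contact_force: [-0.1, 0.2, -1.4]
grip_width: 27.1
finger_force: 30.0
```

>>> jog_arm(
  dp=[
    [0,0,0.006],
    [0,0,0.004],
    [0,0,0.002],
    [0,0,0.001],
    [0,0,0],
  ],
  twist=[0,0,0,0,0],
)

```text
time: 11.9
tool_pos: [399.9, -179.3, -21.7]
tcp_rot: [3.141, 0.0, 0.0]
contact_force: [0.0, -1.1, -0.7]
grip_width: 27.7
finger_force: 30.0
```

>>> jog_arm(
  dp=[
    [0,0,0.001],
    [0,0,0.0005],
    [0,0,0],
  ],
  twist=[0,0,0],
)

```text
time: 12.28
tool_pos: [400.1, -179.3, -22.7]
tcp_rot: [3.141, -0.0, 0.0]
contact_force: [-1.0, 0.6, 4.0]
grip_width: 27.5
finger_force: 30.0
```

>>> jog_arm(
  dp=[
    [0,0,0],
    [0,0,0],
    [0,0,0],
    [0,0,0],
    [0,0,-0.02],
    [0,0,-0.05],
    [0,0,-0.06],
    [0,0,-0.06],
    [0.01,-0.05,-0.03],
    [0.013,-0.06,0],
  ],
  twist=[0,0,0,0,0,0,0,0,0,0],
  jaw=0.06,
)

```text
time: 13.52
tool_pos: [424.6, -69.3, 199.5]
tcp_rot: [3.139, -0.006, -0.003]
contact_force: [1.6, 0.7, -0.9]
grip_width: 60.2
finger_force: 0.0
```

>>> jog_arm(
  dp=[
    [0.013,-0.06,0],
    [0.013,-0.06,0],
    [0.013,-0.06,0],
    [0.008,-0.04,0],
    [0,0,0],
    [0,0,0],
  ],
  twist=[0,0,0,0,0,0],
)

```text
time: 14.28
tool_pos: [469.5, 150.3, 196.5]
tcp_rot: [3.141, 0.001, 0.001]
contact_force: [0.5, -0.2, -0.4]
grip_width: 60.0
finger_force: 0.0
```

```bash
python3 - <<'E'
from h import *
o=bot.get_obs();print(o["time"],o["tool_pos"])
P=bot.camera_params("wrist");a=bot.capture("wrist");cv2.imwrite("pics/w5.png",a);b=bot.capture("side");cv2.imwrite("pics/s5.png",b)
for c in("wrist","side"):
  for l in("spacer","spacer_hole"):
    for r in bot.masks_of(c,l)[:3]:
      print(c,l,np.round(r["bbox"]),round(r["confidence"],2),cv2.minAreaRect(np.argwhere(r["pixels"])[:,::-1].astype(np.float32)))
print([ (np.round(r["bbox"]),r["confidence"]) for r in bot.find_in("side","lid")])
u,v=proj("wrist",[511,168,15],P).astype(int);x0,y0=max(u-75,0),max(v-75,0)
su,sv=proj("side",[511,168,30]).astype(int)
A=cv2.resize(a[y0:y0+150,x0:x0+150],(400,400),interpolation=3);B=cv2.resize(b[sv-40:sv+40,su-40:su+40],(400,400),interpolation=3)
print(x0,y0,su-40,sv-40);cv2.imwrite("pics/v5.png",np.hstack([A,B]))
E
```

```text
14.275 [469.46791443 150.25381671 196.51317883]
wrist spacer [244. 120.  48.  70.] 0.88 ((244.065673828125, 117.93064880371094), (64.50399780273438, 29.219032287597656), 70.01689910888672)
wrist spacer_hole [245. 119.  45.  71.] 0.74 ((243.83631896972656, 118.53229522705078), (64.5127182006836, 28.69329261779785), 70.70995330810547)
wrist spacer_hole [501.  88.  22.  55.] 0.16 ((499.0, 87.0), (54.0, 24.0), 90.0)
side spacer [259. 166.  26.  19.] 0.66 ((256.9446105957031, 163.34307861328125), (14.2557954788208, 26.847488403320312), 70.55996704101562)
side spacer [291. 246.  26.  30.] 0.52 ((290.7500305175781, 248.25003051757812), (25.455841064453125, 26.16295051574707), 45.0)
side spacer_hole [260. 165.  25.  18.] 0.78 ((257.0500183105469, 164.1500244140625), (15.495159149169922, 25.930675506591797), 71.56504821777344)
[(array([224., 276.,  78.,  67.]), 0.67)]
163 53 212 119
```

View pics/v5.png

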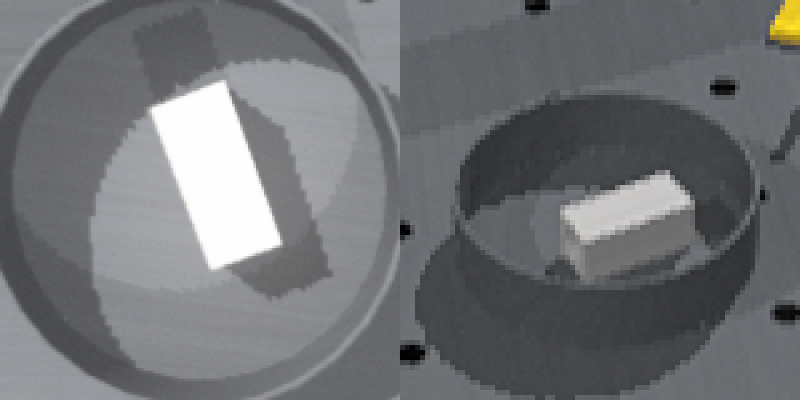

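The spacer lies near the middle of the dish, yawed about 19° from x: wrist crop (190,95) to (245,255), side px about (259,166). The end facing the side camera shows no clear hole, so I'll look obliquely at the +x end.

>>> jog_arm(
  dp=[
    [0.028,-0.01,0.04],
    [0.028,-0.01,0.04],
    [0.028,-0.01,0.045],
    [0,0,0],
    [0,0,0],
  ],
  twist=[0,0,0,0,0],
)

```text
time: 15.25
tool_pos: [553.9, 180.6, 72.6]
tcp_rot: [3.142, -0.0, 0.0]
contact_force: [-1.3, -0.8, -0.5]
grip_width: 60.2
finger_force: 0.0
```

```bash
python3 - <<'E'
from h import *
P=bot.camera_params("wrist");a=bot.capture("wrist");cv2.imwrite("pics/w6.png",a);print(bot.get_obs()["time"],bot.get_obs()["tool_pos"])
g=cv2.cvtColor(a,cv2.COLOR_BGR2GRAY)
b=cv2.imread("pics/s5.png",0);print(b[158:180,242:262])
B=cv2.resize(a[100:250,160:360],(800,600),interpolation=3);cv2.imwrite("pics/v6.png",B)
r=bot.masks_of("wrist","spacer")
for q in r[:2]:
  m=(q["pixels"]&(g>200)).astype(np.uint8);R=cv2.minAreaRect(np.argwhere(m)[:,::-1].astype(np.float32));w=np.array([at_z("wrist",*p,34,P) for p in cv2.boxPoints(R)])
  print(q["bbox"],q["confidence"],R,w.round(1),w.mean(0).round(1),np.linalg.norm(np.diff(w,axis=0),axis=1))
# earlier picture
E
```

```text
15.3 [554.22284743 180.66112976  73.57223059]
[[112 113 111 110 109 109 105 141 140 173 186 193 202 201 199 200 200 200
  200 200]
 [112 109 105 104 141 139 173 186 184 202 201 199 201 201 200 201 200 200
  197 197]
 [110 107 141 174 187 183 202 200 199 200 201 201 201 201 200 199 197 196
  196 197]
 [109 106 167 205 201 199 200 201 202 201 201 201 199 199 197 196 198 198
  200 201]
 [110 107 149 188 203 203 201 201 200 200 198 198 196 197 197 199 202 204
  205 186]
 [108 107 126 149 188 203 200 199 197 197 196 198 200 201 203 206 187 189
  171 139]
 [110 107 129 119 147 203 199 198 198 200 201 204 206 186 188 172 138 140
  106 106]
 [108 107 129 112 116 179 203 203 204 205 186 189 172 137 138 106 108 108
  110 109]
 [110 108 123 121 119 133 192 198 188 172 139 139 106 108 107 109 110 110
  110 109]
 [110 108 123 134 127 125 151 156 139 106 107 108 109 110 110 111 109 109
  109 109]
 [108 110 123 139 138 140 125 107 109 109 111 112 110 111 110 109 110 110
  112 112]
 [108 108 124 137 148 145 130 113 110 111 111 110 110 110 111 109 111 111
  113 114]
 [112  92  97 116 149 142 131 114 
[... 392 characters left out ...]
[ 77  86  75  86  83  90 103 111 103  95  98  88  88  89  89  83  84  84
   83  78]
 [ 64  66  71  77  81  87  85  84  80  85  87  87  83  85  85  76  75  76
   64  58]
 [ 65  67  66  68  65  64  63  63  62  64  63  62  61  60  62  59  59  60
   60  60]
 [ 66  65  69  65  66  64  66  67  65  64  64  61  61  63  62  60  61  62
   60  60]
 [ 68  67  67  66  64  67  66  64  65  66  64  63  65  65  60  61  62  64
   60  62]]
[277.8, 222.1, 58.3, 75.1] 0.57 ((275.142333984375, 226.76641845703125), (71.59516906738281, 40.240238189697266), 70.01689147949219) [[553.9 187.8  34. ]
 [564.3 160.4  34. ]
 [511.5 140.7  34. ]
 [500.  169.3  34. ]] [532.4 164.6  34. ] [29.22975222 56.32692601 30.91026186]
```

View pics/v6.png

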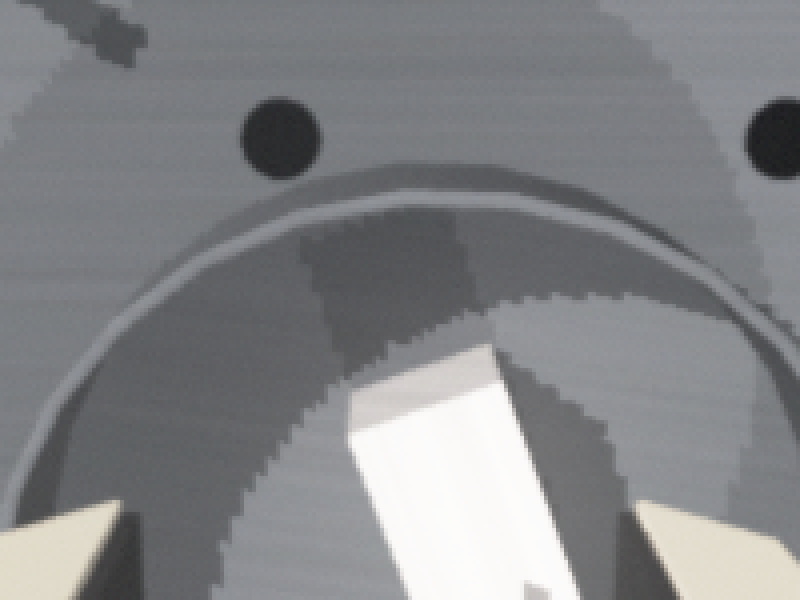

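The +x end face (crop (350,390)–(500,382)) is plain and solid, so the hole is at the −x end. I'll grip near the −x end, with the fingers across the bar, and swing it up onto its solid end.

```bash
python3 - <<'E'
from h import *
P=bot.camera_params("wrist")
p=at_z("wrist",247.5,209.25,34,P);q=at_z("wrist",285.75,195.5,34,P);print(p,q,np.linalg.norm(p-q))
e=(q-p)/np.linalg.norm(q-p);ax=np.array([-e[1],e[0],0]);print("yaw from edge",np.degrees(np.arctan2(ax[1],ax[0])))
a=np.radians(20.3);ax=np.array([np.cos(a),np.sin(a),0]);m=(p+q)/2;print("endmid",m,"centre",m-33*ax)
# check vs w5 using pose then: camera rigid offset, tool moved
d=np.array([469.468,150.254,196.513])-bot.get_obs()["tool_pos"]
P5=dict(P);P5["t"]=np.array(P["t"]).ravel()-np.array(P["R"])@d
print("w5 centre",at_z("wrist",244.07,117.93,34,P5),"corners",at_z("wrist",163+152/2.667,53+107/2.667,34,P5),at_z("wrist",163+225/2.667,53+82/2.667,34,P5))
g=m-54*ax;t=bot.get_obs()["tool_pos"];D=g-t;print("grasp",g,"delta",D)
E
```

```text
[547.05508795 185.49826694  34.        ] [557.60745111 157.50140403  34.        ] 29.919503688030748
yaw from edge 20.65204536723418
endmid [552.33126953 171.49983549  34.        ] centre [521.38093469 160.05095898  34.        ]
w5 centre [523.44600233 160.88157215  34.        ] corners [548.27949709 185.4142682   34.        ] [557.45246157 157.28214793  34.        ]
grasp [501.68526706 152.7653103   34.        ] delta [-52.7071859  -27.92869077 -40.01482638]
```

>>> jog_arm(
  dp=[
    [-0.026,0.0138,0],
    [-0.026,0.0137,0],
    [0,0,0],
    [0,0,0.02],
    [0,0,0.03],
    [0,0,0.02],
    [0,0,0.012],
    [0,0,0.006],
    [0,0,0],
  ],
  twist=[0,-10.2,-10.3,0,0,0,0,0,0],
)

```text
time: 16.48
tool_pos: [502.2, 153.3, -15.6]
tcp_rot: [3.141, -0.001, 0.358]
contact_force: [-0.2, -0.7, 0.1]
grip_width: 60.1
finger_force: 0.0
```

>>> jog_arm(
  dp=[
    [0,0,0.003],
    [0,0,0.002],
    [0,0,0.002],
    [0,0,0],
  ],
  twist=[0,0,0,0],
)

```text
time: 16.98
tool_pos: [501.7, 153.2, -23.4]
tcp_rot: [3.142, 0.0, 0.358]
contact_force: [-0.2, 0.7, 0.7]
grip_width: 60.0
finger_force: 0.0
```

>>> jog_arm(
  dp=[
    [0,0,0.002],
    [0,0,0.001],
    [0,0,0.001],
    [0,0,0.001],
    [0,0,0],
  ],
  twist=[0,0,0,0,0],
)

```text
time: 17.6
tool_pos: [501.8, 153.3, -28.3]
tcp_rot: [3.142, 0.0, 0.358]
contact_force: [-0.3, 0.3, 0.0]
grip_width: 60.2
finger_force: 0.0
```

>>> jog_arm(
  dp=[
    [0,0,0.001],
    [0,0,0.001],
    [0,0,0.001],
    [0,0,0],
  ],
  twist=[0,0,0,0],
)

```text
time: 18.1
tool_pos: [501.7, 153.2, -31.3]
tcp_rot: [3.142, 0.0, 0.358]
contact_force: [-0.3, 0.3, 0.3]
grip_width: 59.9
finger_force: 0.0
```

>>> jog_arm(
  dp=[
    [0,0,0],
    [0,0,0],
    [0,0,0],
    [0,0,0],
    [0,0,0],
  ],
  twist=[0,0,0,0,0],
  jaw=0.0,
)

```text
time: 18.73
tool_pos: [501.8, 153.3, -31.2]
tcp_rot: [3.141, 0.0, 0.358]
contact_force: [0.0, -0.6, 2.1]
grip_width: 29.7
finger_force: 30.0
```

>>> jog_arm(
  dp=[
    [0.003,0,-0.0067],
    [0.0038,0,-0.0066],
    [0.0045,0,-0.006],
    [0.0054,0,-0.0052],
    [0.006,0,-0.0045],
    [0.0066,0,-0.0036],
    [0,0,0],
  ],
  twist=[0,0,0,0,0,0,0],
)

```text
time: 19.6
tool_pos: [530.1, 163.8, 1.6]
tcp_rot: [3.141, -0.001, 0.358]
contact_force: [-0.3, 1.0, -3.8]
grip_width: 30.0
finger_force: 30.0
```

```bash
python3 - <<'E'
from h import *
b=bot.capture("side");u,v=proj("side",[520,165,40]).astype(int)
cv2.imwrite("pics/v7.png",cv2.resize(b[v-45:v+45,u-60:u+60],(800,600),interpolation=3));print(u-60,v-45)
E
```

```text
195 111
```

View pics/v7.png

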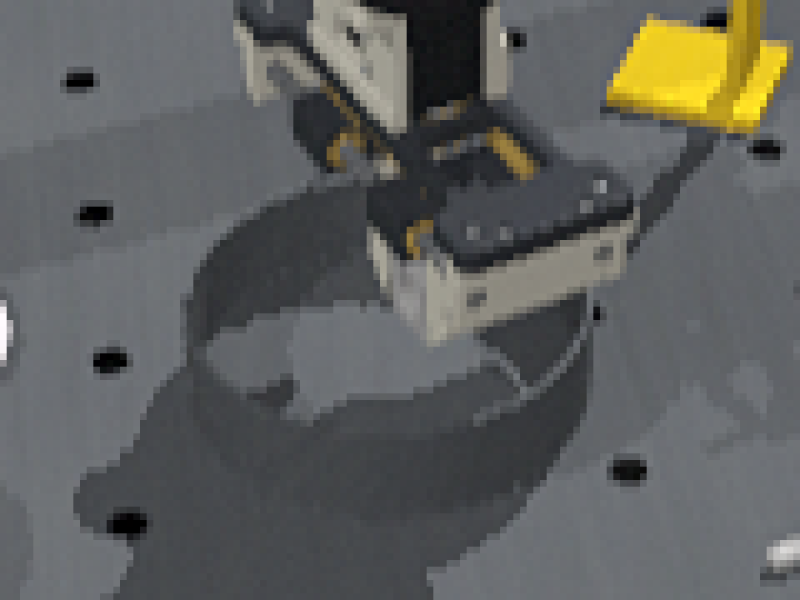

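The gripper hides the bar in the side view. The force of −3.8 N says its weight hangs on the fingers, so I'll measure its extent in the wrist view instead.

```bash
python3 - <<'E'
from h import *
a=bot.capture("wrist");cv2.imwrite("pics/w8.png",a);t=bot.get_obs()["tool_pos"]
g=cv2.cvtColor(a,cv2.COLOR_BGR2GRAY)
for r in bot.masks_of("wrist","spacer")[:2]:
  print(r["bbox"],r["confidence"])
  if r["confidence"]>.3:
    ys,xs=np.where(r["pixels"]);
    for y in range(ys.min(),ys.max()+1,3): k=xs[ys==y]; print(y,k.min() if len(k) else 0,k.max() if len(k) else 0,int(np.median(g[y,k])) if len(k) else 0)
ax=np.array([np.cos(.358),np.sin(.358),0]);G=t+[0,0,57]
n=np.array([ax[1],-ax[0],0])
for th in(0,20,45,70,90):
  th=np.radians(th);d=np.cos(th)*ax-np.array([0,0,np.sin(th)]);u=np.sin(th)*ax+np.array([0,0,np.cos(th)])
  E=G+d*54
  print(th.round(2),[proj("wrist",E+u*s*15+n*w*15).round().astype(int).tolist() for s in(1,-1) for w in(1,-1)],"lowest z",(E-u*15)[2].round(1))
E
```

```text
[256.9, 196.2, 76.6, 123.1] 0.58
134 226 284 154
137 221 289 199
140 218 292 207
143 217 293 237
146 217 292 237
149 217 292 237
152 218 292 237
155 218 293 238
158 218 293 238
161 218 293 241
164 218 293 248
167 218 293 249
170 218 293 249
173 218 293 249
176 218 293 249
179 219 292 249
182 219 292 249
185 220 292 249
188 219 291 249
191 219 291 247
194 219 290 240
197 220 290 239
200 220 290 239
203 219 290 239
206 219 290 239
209 219 290 239
212 219 291 239
215 219 291 239
218 219 291 242
221 219 290 249
224 219 290 249
227 219 290 250
230 219 290 250
233 219 290 250
236 219 290 250
239 220 290 250
242 220 290 250
245 220 290 249
248 220 289 249
251 220 289 249
254 220 289 249
257 221 289 247
0.0 [[296, 143], [215, 142], [288, 135], [222, 135]] lowest z 43.1
0.35 [[291, 133], [220, 133], [284, 149], [226, 148]] lowest z 25.6
0.79 [[285, 143], [225, 143], [281, 176], [229, 176]] lowest z 9.3
1.22 [[282, 169], [228, 169], [279, 211], [230, 211]] lowest z 2.3
1.57 [[280, 195], [230, 195], [279, 242], [231, 242]] lowest z 4.1
```

The wrist mask (end face at rows 134–141, columns 217–292) shows the bar still level, so the pads hold it stiffly. With its underside at about 39 mm, I'll push the low part of the solid end against the dish's inner rim. That will turn it solid-end down.

>>> jog_arm(
  dp=[
    [0,-0.0055,-0.001],
    [0,-0.0052,-0.001],
    [0.005,0,0],
    [0.004,0,0],
    [0.002,0,0],
    [0.002,0,0],
    [0,0,0],
  ],
  twist=[0,0,0,0,0,0,0],
)

```text
time: 20.62
tool_pos: [534.1, 176.8, 2.6]
tcp_rot: [-3.141, 0.008, 0.359]
contact_force: [-10.7, -5.1, 2.0]
grip_width: 29.6
finger_force: 30.0
```

>>> jog_arm(
  dp=[
    [0.002,0,0],
    [0.002,0,0],
    [0.002,0,0],
    [0,0,0],
  ],
  twist=[0,0,0,0],
)

```text
time: 21.12
tool_pos: [534.2, 176.7, 1.7]
tcp_rot: [-3.141, 0.02, 0.359]
contact_force: [-24.6, -13.6, 10.1]
grip_width: 29.8
finger_force: 30.0
```

The end jams on the rim by friction. I'll back off, go lower, press again and raise along an arc, so that wall friction holds the end down.

>>> jog_arm(
  dp=[
    [-0.009,0,0],
    [0,0,0.014],
    [0,0,0.014],
    [0.004,0,0],
    [0.004,0,0],
    [0,0,0],
  ],
  twist=[0,0,0,0,0,0],
)

```text
time: 21.88
tool_pos: [534.4, 177.0, -27.4]
tcp_rot: [-3.141, 0.019, 0.359]
contact_force: [-20.9, -13.2, 4.8]
grip_width: 29.6
finger_force: 30.0
```

>>> jog_arm(
  dp=[
    [0.001,0,-0.005],
    [0.001,0,-0.006],
    [0.002,0,-0.006],
    [0.003,0,-0.006],
  ],
  twist=[0,0,0,0],
)

```text
time: 22.38
tool_pos: [541.1, 179.7, -5.7]
tcp_rot: [-3.14, 0.019, 0.359]
contact_force: [-15.4, -9.7, -7.9]
grip_width: 29.4
finger_force: 30.0
```

>>> jog_arm(
  dp=[
    [0.003,0,-0.006],
    [0.004,0,-0.005],
    [0.005,0,-0.005],
    [0.005,0,-0.004],
  ],
  twist=[0,0,0,0],
)

```text
time: 22.88
tool_pos: [559.4, 186.5, 15.6]
tcp_rot: [-3.141, 0.014, 0.359]
contact_force: [-11.8, -6.3, -2.5]
grip_width: 30.1
finger_force: 30.0
```

>>> jog_arm(
  dp=[
    [0.004,0,0],
    [0.004,0,0],
    [0.003,0,0],
    [0.002,0,0],
    [0,0,0],
  ],
  twist=[0,0,0,0,0],
)

```text
time: 23.5
tool_pos: [572.5, 191.5, 17.1]
tcp_rot: [-3.141, 0.011, 0.359]
contact_force: [-15.5, -7.1, 7.3]
grip_width: 29.7
finger_force: 30.0
```

```bash
python3 - <<'E'
from h import *
a=bot.capture("wrist");b=bot.capture("side");t=bot.get_obs()["tool_pos"]
u,v=proj("side",t+[0,0,30]).astype(int)
cv2.imwrite("pics/v9.png",np.hstack([cv2.resize(a[130:290,180:340],(400,400),interpolation=3),cv2.resize(b[v-30:v+30,u-30:u+30],(400,400),interpolation=3)]))
E
```

```text
(no output)
```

View pics/v9.png

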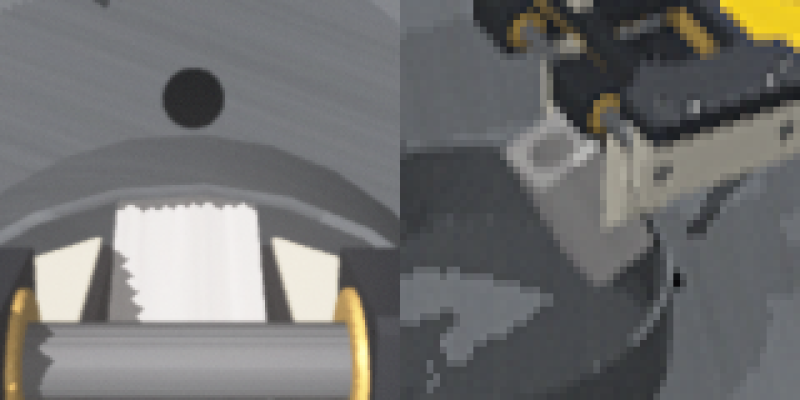

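The hole is now visible at the upper end (side crop (555,150)), with the bar tilted about 60° and its solid end low against the wall. I'll keep pushing, slightly upwards.

>>> jog_arm(
  dp=[
    [0.003,0,-0.002],
    [0.003,0,-0.002],
    [0.003,0,-0.001],
    [0,0,0],
  ],
  twist=[0,0,0,0],
)

```text
time: 24.1
tool_pos: [582.0, 195.1, 20.7]
tcp_rot: [-3.141, 0.009, 0.358]
contact_force: [-8.5, -4.4, -4.3]
grip_width: 29.9
finger_force: 30.0
```

```bash
cat > tilt.py <<'E'
from h import *
b=bot.capture("side");cv2.imwrite("pics/tilt.png",b);o=bot.get_obs();t=o["tool_pos"]
print(o["time"],t,o["contact_force"])
c0,s0=np.cos(o["tcp_rot"][2]),np.sin(o["tcp_rot"][2]);ax=np.array([c0,s0,0])
G=t+[0,0,57]
for l in("spacer",):
  for r in bot.masks_of("side",l)[:2]:
    if r["confidence"]<.3: continue
    k=r["pixels"].astype(np.uint8);h=cv2.convexHull(np.argwhere(k)[:,::-1].astype(np.float32))
    print(np.round(r["bbox"]),round(r["confidence"],2),cv2.approxPolyDP(h,1.5,True)[:,0].tolist())
n=np.array([s0,-c0,0])
for th in(50,60,70,80,90):
  th=np.radians(th);d=np.cos(th)*ax-np.array([0,0,np.sin(th)]);u=np.sin(th)*ax+np.array([0,0,np.cos(th)])
  print(round(np.degrees(th)),"near-face edge dirs px", (proj("side",G+d*33)-proj("side",G-d*33)).round(1), (proj("side",G+u*15)-proj("side",G-u*15)).round(1))
E
python3 tilt.py
```

```text
24.15 [582.01328459 195.10718013  20.74760224] [-9.18716136 -3.3733704  -4.7623095 ]
[273. 147.  14.  27.] 0.62 [[278.0, 153.0], [274.0, 155.0], [269.0, 154.0], [263.0, 138.0], [264.0, 133.0], [270.0, 131.0], [276.0, 135.0], [280.0, 149.0]]
50 near-face edge dirs px [13.4 10.3] [ 7.5 -8.3]
60 near-face edge dirs px [10.4 13.3] [ 8.4 -7.4]
70 near-face edge dirs px [ 7. 16.] [ 9.1 -6.2]
80 near-face edge dirs px [ 3.4 18.1] [ 9.5 -4.9]
90 near-face edge dirs px [-0.3 19.7] [ 9.7 -3.4]
```

>>> jog_arm(
  dp=[
    [0.003,0,-0.0005],
    [0.003,0,-0.0005],
    [0.003,0,0],
    [0.001,0,0],
    [0,0,0],
  ],
  twist=[0,0,0,0,0],
)

```text
time: 24.82
tool_pos: [590.9, 198.5, 21.9]
tcp_rot: [-3.141, 0.01, 0.359]
contact_force: [-10.6, -4.5, -2.0]
grip_width: 29.3
finger_force: 30.0
```

```bash
python3 tilt.py
```

```text
24.875 [590.83981752 198.49087723  21.93352461] [-10.87713129  -4.19004856  -1.92966414]
[275. 143.  18.  29.] 0.87 [[280.0, 152.0], [271.0, 154.0], [267.0, 150.0], [266.0, 130.0], [272.0, 128.0], [279.0, 133.0]]
50 near-face edge dirs px [13.3 10.4] [ 7.5 -8.3]
60 near-face edge dirs px [10.2 13.4] [ 8.4 -7.4]
70 near-face edge dirs px [ 6.8 16. ] [ 9.1 -6.2]
80 near-face edge dirs px [ 3.3 18.1] [ 9.5 -4.8]
90 near-face edge dirs px [-0.4 19.7] [ 9.6 -3.3]
```

The left edge runs (266,130) to (267,150), so the bar is near vertical. I'll back off from the wall and lower it until the solid end squares up on the dish floor.

>>> jog_arm(
  dp=[
    [-0.015,0,0],
    [-0.018,0,0],
    [0,0,0.007],
    [0,0,0.006],
    [0,0,0.003],
    [0,0,0.002],
    [0,0,0],
  ],
  twist=[0,0,0,0,0,0,0],
)

```text
time: 25.8
tool_pos: [564.1, 188.0, 6.2]
tcp_rot: [3.142, 0.0, 0.358]
contact_force: [-0.6, 0.9, -3.4]
grip_width: 29.2
finger_force: 30.0
```

>>> jog_arm(
  dp=[
    [0,0,0.002],
    [0,0,0.002],
    [0,0,0.0015],
    [0,0,0],
  ],
  twist=[0,0,0,0],
)

```text
time: 26.3
tool_pos: [563.8, 187.9, 0.8]
tcp_rot: [3.142, 0.0, 0.358]
contact_force: [0.1, 1.0, -3.1]
grip_width: 29.2
finger_force: 30.0
```

>>> jog_arm(
  dp=[
    [0,0,0.002],
    [0,0,0.002],
    [0,0,0.0015],
    [0,0,0],
  ],
  twist=[0,0,0,0],
)

```text
time: 26.8
tool_pos: [563.8, 187.9, -4.8]
tcp_rot: [3.142, 0.0, 0.358]
contact_force: [-0.5, 0.5, -3.9]
grip_width: 29.5
finger_force: 30.0
```

>>> jog_arm(
  dp=[
    [0,0,0.002],
    [0,0,0.002],
    [0,0,0.0015],
    [0,0,0],
  ],
  twist=[0,0,0,0],
)

```text
time: 27.3
tool_pos: [565.4, 188.3, -7.7]
tcp_rot: [3.141, -0.004, 0.358]
contact_force: [-1.1, 0.8, 12.5]
grip_width: 29.6
finger_force: 30.0
```

```bash
python3 tilt.py; python3 - <<'E'
from h import *
t=bot.get_obs()["tool_pos"]
for z in(70,80,90): print(z,proj("side",[t[0],t[1],z]).round(1))
E
```

```text
27.35 [565.41851785 188.34011191  -7.67903196] [-1.38670011  0.92690621 12.14038536]
[265. 154.  17.  31.] 0.82 [[264.0, 167.0], [258.0, 163.0], [256.0, 158.0], [257.0, 143.0], [260.0, 141.0], [269.0, 145.0], [271.0, 151.0], [271.0, 163.0]]
50 near-face edge dirs px [13.5  9.8] [ 7.4 -8.2]
60 near-face edge dirs px [10.5 12.8] [ 8.3 -7.3]
70 near-face edge dirs px [ 7.1 15.4] [ 9.  -6.2]
80 near-face edge dirs px [ 3.6 17.5] [ 9.5 -4.9]
90 near-face edge dirs px [-0.1 19.1] [ 9.6 -3.4]
70 [270.9 141.2]
80 [270.9 138.2]
90 [270.9 135.2]
```

Contact of about 16 N at the floor, and the bar is upright. I'll release to let it stand flat, recentre 5 mm and grip again.

>>> jog_arm(
  dp=[
    [0,0,0],
    [0,0,0],
    [0,0,0],
    [-0.005,0,-0.001],
    [0,0,0],
  ],
  twist=[0,0,0,0,0],
  jaw=0.05,
)

```text
time: 28.02
tool_pos: [558.7, 186.0, -9.2]
tcp_rot: [3.142, 0.001, 0.358]
contact_force: [1.3, -0.2, 0.9]
grip_width: 50.2
finger_force: 0.0
```

```bash
python3 tilt.py | head -3; python3 - <<'E'
from h import *
t=bot.get_obs()["tool_pos"];a=bot.capture("wrist");cv2.imwrite("pics/w10.png",a)
for r in bot.masks_of("wrist","spacer")[:2]: print(np.round(r["bbox"]),r["confidence"])
c0,s0=np.cos(.358),np.sin(.358);ax=np.array([c0,s0,0]);n=np.array([s0,-c0,0])
for z in(70,4): print(z,[(proj("side",np.array([*t[:2],z])+i*15*ax+j*15*n)).round(0).tolist() for i,j in((-1,-1),(-1,1),(1,1),(1,-1))],[(proj("wrist",np.array([*t[:2],z])+i*15*ax+j*15*n)).round(0).tolist() for i,j in((-1,-1),(-1,1),(1,1),(1,-1))])
b=cv2.imread("pics/tilt.png");u,v=proj("side",[*t[:2],40]).astype(int)
cv2.imwrite("pics/v10.png",np.hstack([cv2.resize(a[130:290,180:340],(400,400),interpolation=3),cv2.resize(b[v-30:v+30,u-30:u+30],(400,400),interpolation=3)]))
E
```

```text
28.075 [559.00916092 186.1088077   -9.12268698] [-0.06384321 -0.93203874  0.32273983]
[298. 110.  28.  49.] 0.57 [[288.0, 126.0], [286.0, 124.0], [310.0, 87.0], [313.0, 120.0], [309.0, 129.0], [303.0, 130.0]]
[265. 158.  16.  27.] 0.48 [[270.0, 164.0], [263.0, 166.0], [259.0, 163.0], [257.0, 158.0], [258.0, 143.0], [261.0, 143.0], [269.0, 151.0]]
[255. 272.  75.  97.] 0.58
70 [[261.0, 141.0], [267.0, 147.0], [276.0, 143.0], [271.0, 137.0]] [[218.0, 318.0], [292.0, 318.0], [295.0, 249.0], [215.0, 249.0]]
4 [[261.0, 159.0], [267.0, 166.0], [276.0, 162.0], [271.0, 156.0]] [[229.0, 249.0], [280.0, 249.0], [281.0, 200.0], [228.0, 200.0]]
```

View pics/v10.png

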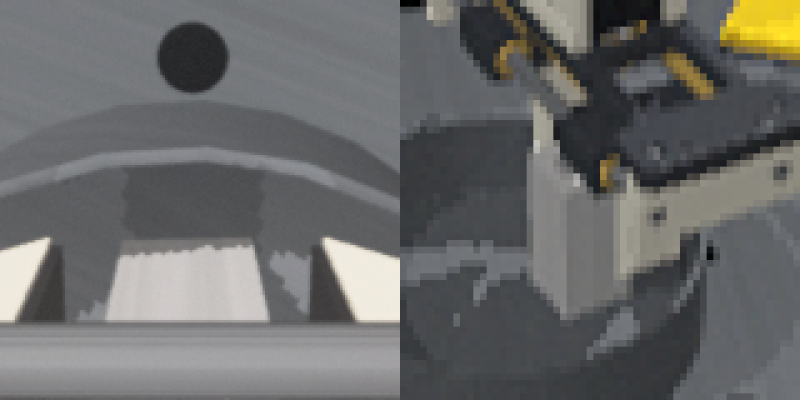

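The bar stands upright on the dish floor and is centred between the fingers across y. Its near bottom corner at side px (264.5,167.7) puts its centre about 10 mm behind the tool. I'll shift −10 mm, grip and lift.

>>> jog_arm(
  dp=[
    [-0.006,0,0],
    [-0.004,0,0],
    [0,0,0],
  ],
  twist=[0,0,0],
)

```text
time: 28.6
tool_pos: [549.4, 182.5, -9.1]
tcp_rot: [3.142, 0.0, 0.358]
contact_force: [1.1, 1.3, -0.0]
grip_width: 50.2
finger_force: 0.0
```

>>> jog_arm(
  dp=[
    [0,0,0],
    [0,0,0],
    [0,0,0],
    [0,0,0],
    [0,0,0],
  ],
  twist=[0,0,0,0,0],
  jaw=0.0,
)

```text
time: 29.22
tool_pos: [550.0, 182.7, -9.1]
tcp_rot: [3.141, -0.0, 0.358]
contact_force: [0.4, -0.3, 0.2]
grip_width: 29.6
finger_force: 29.8
```

>>> jog_arm(
  dp=[
    [0,0,-0.005],
    [0,0,-0.015],
    [0,0,-0.03],
    [0,0,-0.04],
    [0,0,-0.04],
    [0,0,-0.03],
    [0,0,-0.015],
    [0,0,0],
  ],
  twist=[0,0,0,0,0,0,0,0],
)

```text
time: 30.22
tool_pos: [550.1, 182.8, 166.7]
tcp_rot: [3.141, -0.002, 0.358]
contact_force: [-0.5, 0.5, -3.4]
grip_width: 29.7
finger_force: 29.8
```

>>> jog_arm(
  dp=[
    [0,0,0],
    [0,0,0],
    [0.001,0.03,0],
    [0.001,0.05,0],
    [0.001,0.055,0],
    [0.001,0.055,0],
    [0.001,0.055,0],
    [0.001,0.045,0],
    [0,0.023,0],
    [0,0.01,0],
  ],
  twist=[10.2,10.3,0,0,0,0,0,0,0,0],
)

```text
time: 31.48
tool_pos: [555.0, -141.3, 164.1]
tcp_rot: [-3.14, 0.003, -0.002]
contact_force: [-0.2, 0.8, -3.4]
grip_width: 29.9
finger_force: 29.8
```

>>> jog_arm(
  dp=[
    [0,0,0.015],
    [0,0,0.025],
    [0,0,0.025],
    [0,0,0.015],
    [0,0,0.008],
    [0,0,0],
  ],
  twist=[0,0,0,0,0,0],
)

```text
time: 32.22
tool_pos: [555.9, -139.9, 77.6]
tcp_rot: [-3.141, 0.0, 0.001]
contact_force: [0.5, 0.8, -3.2]
grip_width: 30.0
finger_force: 29.8
```

```bash
python3 tilt.py|head -4; python3 - <<'E'
from h import *
o=bot.get_obs();t=o["tool_pos"];print(t,o["grip_width"])
for z in(t[2]+13.1,t[2]+79.1): print([(proj("side",np.array([t[0]+i*15,t[1]+j*15,z]))).round(1).tolist() for i,j in((-1,1),(-1,-1),(1,-1),(1,1))])
print("pin tip",proj("side",[556,-140,70]))
g=cv2.imread("pics/tilt.png",0);u,v=proj("side",[t[0],t[1]-15,t[2]+20]).astype(int);print(u-18,v-4);print(g[v-4:v+24:2,u-18:u+18:2])
E
```

```text
32.275 [ 556.35358719 -140.16083936   78.27013536] [ 0.42386396 -0.1062901  -3.63857445]
[295. 231.  13.   5.] 0.36 [[296.0, 229.0], [287.0, 230.0]]
50 near-face edge dirs px [19.  14.4] [11.  -7.5]
60 near-face edge dirs px [14.5 17. ] [12.4 -6.3]
[ 556.56562543 -140.36515234   78.62998845] 30.127828918670197
[[282.8, 221.7], [285.3, 231.9], [299.0, 230.3], [296.3, 220.2]]
[[283.5, 200.4], [286.1, 210.6], [300.5, 209.0], [297.6, 198.8]]
pin tip [290.24782946 232.54138549]
274 224
[[109 108 107 107 135 147  88  84 140 138 137 138 138 137 137 138 137 137]
 [108 107 108 107 130 138 121 137 138 137 144 143 143 145 145 150 150 144]
 [106 106 106 107 127 139 140 150 150 146 141 137 131 123 120 111 107 104]
 [107 107 107 108 108 120 122 118 110 110 114 114 109 108 110 109 111 105]
 [106 106 108 109 106 113 113 119 174 186 105 105 109 110 109 110 108 106]
 [107 105 108 107 106 111 109 121 109 183 104 106 107 111 109 114 113 109]
 [105 104 106 108 107 108 107  95 112 114 108 107 107 110  48  19  36 113]
 [105 106 106 108 107 108 108  98 115 112 110 107 107 112  24  30  28  85]
 [107 107 108 107 107 106 109 101 114 114 111 107 106 109  96  67  79 100]
 [108 109 105 106 108 112 108 101 114 110 112 103 103 109 101  98  99  98]
 [109 108 107 108 108 111 108 103 115 109 111  99 101 100  97  98  97  98]
 [109 108 108 110 108 109 109 103 115 105  99 100  99 100 102  98  99  98]
 [107 107 108 110 108 111 109 137 116 109 100  99 100  99  98  99  98  99]
 [109 110 110 111 109 109 113 123 123 105 100  98 102  99  97  98  98  98]]
```

The pin tip (bright at columns 290–292, row 232) lies under the middle of the bar's lower edge (columns 283–299). I'll lower it gently.

>>> jog_arm(
  dp=[
    [0,0,0.008],
    [0,0,0.006],
    [0,0,0.003],
    [0,0,0.002],
    [0,0,0.001],
    [0,0,0],
  ],
  twist=[0,0,0,0,0,0],
)

```text
time: 33.08
tool_pos: [556.0, -140.3, 58.0]
tcp_rot: [3.141, -0.0, 0.0]
contact_force: [0.1, -0.3, -3.6]
grip_width: 29.7
finger_force: 29.8
```

>>> jog_arm(
  dp=[
    [0,0,0.001],
    [0,0,0.001],
    [0,0,0],
  ],
  twist=[0,0,0],
)

```text
time: 33.45
tool_pos: [556.2, -140.4, 56.8]
tcp_rot: [3.141, -0.001, 0.0]
contact_force: [-2.1, 1.6, 5.0]
grip_width: 29.9
finger_force: 29.8
```

Contact at the expected height (TCP 56.8, about 8.6 N) confirms the end is solid. Now raise.

>>> jog_arm(
  dp=[
    [0,0,-0.004],
    [0,0,-0.012],
    [0,0,-0.03],
    [0,0,-0.035],
    [0,0,-0.03],
    [0,0,-0.015],
    [0,0,-0.006],
    [0,0,0],
    [0,0,0],
    [0,0,0],
  ],
  twist=[0,0,0,0,0,0,0,0,0,0],
)

```text
time: 34.7
tool_pos: [555.6, -140.1, 187.0]
tcp_rot: [-3.141, 0.002, 0.0]
contact_force: [-0.1, 0.4, -3.8]
grip_width: 29.8
finger_force: 29.8
```

```bash
python3 tilt.py; python3 - <<'E'
from h import *
b=cv2.imread("pics/tilt.png");t=bot.get_obs()["tool_pos"];u,v=proj("side",t+[0,0,40]).astype(int);print(u-30,v-30)
g=cv2.cvtColor(b,6)
print(g[v-8:v+20:2,u-20:u+20:2])
for l in("lid","pin","chill_bar","wrench","torch_stand","flashlight"): print(l,[(np.round(r["bbox"]),round(r["confidence"],2)) for r in bot.find_in("side",l)[:3]])
for z in(t[2]+13.1,t[2]+79.1): print([(proj("side",np.array([t[0]+i*15,t[1]+j*15,z]))).round(1).tolist() for i,j in((-1,1),(-1,-1),(1,-1),(1,1))])
E
```

```text
34.75 [ 555.69856291 -140.18774681  187.18100945] [-0.37147079 -0.13547712 -3.6665067 ]
[294. 193.  19.  11.] 0.47 [[299.0, 193.0], [285.0, 195.0], [283.0, 188.0], [298.0, 187.0]]
50 near-face edge dirs px [20.5 17.2] [12.  -8.6]
60 near-face edge dirs px [15.6 20.2] [13.4 -7.1]
70 near-face edge dirs px [10.2 22.6] [14.4 -5.4]
80 near-face edge dirs px [ 4.6 24.4] [15.  -3.6]
90 near-face edge dirs px [-1.2 25.3] [15.1 -1.6]
262 149
[[100  51  52  54  46  75  42  43  44  45  43  55 134  75  71  64  63  61
   55  50]
 [ 55  54  55  55  50  98  34  47  44  44  41  39  40  40  41  41  37  38
   40  39]
 [ 55  54  54  55  49 111  33  41  39  36  36  35  38  35  33  54  77  72
   91 111]
 [ 57  55  54  48  89 105 141  99  92 113 115 126 122 136 146 146 146 145
  149 149]
 [ 56  54  53  61  97 113 145 149 146 151 149 147 144 143 142 142 140 139
  138 137]
 [ 57  54  56  97  95 120 148 150 112  85 138 138 137 137 136 137 138 136
  136 138]
 [ 70  54  91 110 111 118 146 141  77 134 137 138 138 136 137 137 137 137
  137 138]
 [ 72  97 111 110 111 122 147 147 123 148 143 136 137 143 143 145 1
[... 298 characters left out ...]
 119 120 121 123 118 120 122 121 108 108 108 110
  110 159]
 [112 108 109 108 108 108 113 121 124 121 115 116 115 111 108 108 108 109
  111 116]
 [110 108 107 109 108 107 110 110 109 108 108 108 108 106 107 108 106 109
  112  68]]
lid [(array([175., 162.,  47.,  33.]), 0.63), (array([225., 276.,  77.,  64.]), 0.6)]
pin [(array([290., 247.,  25.,  32.]), 0.89), (array([302., 281.,  17.,  21.]), 0.6)]
chill_bar [(array([202., 223.,  13.,  25.]), 0.48)]
wrench [(array([341., 188.,  69.,  26.]), 0.6)]
torch_stand []
flashlight [(array([361., 296.,  25.,  47.]), 0.78)]
[[283.6, 185.4], [286.3, 195.6], [301.1, 194.0], [298.1, 183.9]]
[[284.4, 160.5], [287.2, 170.7], [302.8, 169.0], [299.6, 159.0]]
```

The lower edge (285,195)–(299,193) matches a level end at z ≈ 200 mm. The lid is on the bench, and the pins, wrench, flashlight and copper bar haven't moved. The detector missed the torch stand in this picture, but the arm never came near it.

```bash
python3 -c "
from plant import bot
print(bot.close_job())"
```

```text
the job is handed in; nothing more can be done
None
```

I handed the job in at about 35 s: the lid is flat on the bench, and the spacer is held hole-up with its lower end about 200 mm above the bench, after a touch on the pin tip showed that end is solid.

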